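Hover the upper dental cast over the lower one

ROBOT

A 6-joint arm with a two-finger parallel gripper is mounted at the origin on the work surface. World frame = base frame: x ahead of the robot, y to its left, z up, the work surface at z = 0. Lengths are in m, angles in rad, forces in N, time in s.
With the tool pointing down it reaches from about 0.425 to 0.95 m from the base axis. Payload 3.5 kg.
Tool frame: the origin (TCP) lies between the finger pads, 19 mm behind the fingertips; this is the grasp point; z points along the fingers, y is the line along which they close (so a half turn about z gives the same grasp; the last joint's range is limited). The gripper opens to 85 mm and grips with 20 to 120 N. Pads are 22 mm wide; open, the fingers measure 114 mm over their backs; the gripper's body (76 mm by 85 mm) begins 54 mm behind the grasp point. The pads swing forward as they close: fully open they stand 13 mm farther back than shut.
Start: joints at [1.145, 0.286, 1.577, -0, 1.279, -0.15], TCP at [0.184, 0.649, 0.25] pointing down, gripper open.
Joint ranges: [-2.77, 2.77], [-0.9, 2.22], [0.21, 2.48], [-1.53, 4.67], [0.24, 2.81], [-2.84, 2.84]. Speed limits (rad/s): [2.79, 2.79, 3.14, 3.14, 3.14, 3.14].

INTERFACE

Orientations are given as a unit quaternion [x, y, z, w].
In Python, from plant import ctrl, imaging gives the robot as it stands. The module is installed in compiled form; this text tells all that it offers.
- The arm moves only by the shell command python3 -m handwheel 'ROWS' [OPENING] [FORCE]. ROWS is JSON, one flat list of numbers, 6 for each row, row after row: the shift along the world's x, y, z in units of 150 mm (1.0 is 150 mm), then the turn, a rotation vector about the world's x, y, z in units of 90 degrees (1.0 is 90 degrees). In form: [tx, ty, tz, rx, ry, rz, tx, ty, tz, rx, ry, rz, ...]. A call has 1 to 5 rows; each row shifts and turns the commanded pose from where the row before left it; what a row does not reach is not made up. A row lasts 1/12 s, in which the tool goes at most 41.7 mm and 7.16 degrees, less where a joint would pass 70% of its speed; a pose out of reach is approached as far as the arm can. A call with a number of a shift or a turn outside -1 to 1 is refused whole. A call with a gripper value outside its range is refused whole. OPENING is the opening, from 0 (shut) to 1 (fully open), set as the call begins (- or left out, the last holds). The fingers move at their own pace and stop on an object; FORCE is the grip in N (left out, the last holds). Time passes only in rows, so rows that do not move let the fingers close. It gives the time, the measured TCP pose, the force, the opening and the grip force at its end, in the units of the state.
- ctrl.get_state(): the state, without advancing time (a new reading comes with each control period).
- imaging.read_camera(name): name is "scene" or "side" or "wrist"; returns (picture, depth): 420x560x3 uint8, blue, green, red; 420x560 float32, m along the optical axis (not along the pixel's ray), 0 where there is no reading.
- imaging.get_calibration(name): a dict with "fovy" (degrees; the focal length in pixels is half the picture's height over the tangent of half this angle, whatever the lens; pixels are square), "cx", "cy" (the principal point, pixels), "R" (3x3) and "t" (3): a world point X has camera coordinates R X + t. Camera axes: x right, y down, z forward; pixel columns grow to the right and rows downward; lengths in m; the calibration is good to about 2 mm. A picture is of the moment at which its call begins: read the wrist's pose just before it. get_calibration takes no time and is no camera call; for the wrist camera it gives the pose at the moment of the call.
- ctrl.sign_off(): hands the job in; it is judged then, once.
The state is a dict: "time": time; "qpos": joint angles; "dq": joint speeds; "joint_efforts": joint torques, N m; "eef_pos": TCP position; "tcp_rot": TCP orientation; "contact_force": force on the tool from outside, world axes, zero at the start; "wrist_torque": the same for the moment, N m; "opening": opening from 0.0 (shut) to 1.0 (fully open); "finger_force": force on a finger pad.
Only numpy, scipy, OpenCV 4.12 (cv2) and the standard library are available. Lean on these libraries where they do the work, as an engineer would, in place of code of your own. Each camera call takes 0.05 s, during which the arm holds its last target. There are 200 camera calls.

TASK

Pick up the upper plaster dental cast by its blue grip, carry it over the jar rack without bumping the rack or disturbing the jars and the amber flask, line it up front to front with the lower cast on the sprung stand, and lower it gently until the two rows of teeth just meet. Then raise it straight up and finish still holding it, steady and level, lined up with about 10 mm of clear air between the teeth, so that a bite wafer can be slipped in.

Things in the scene. Friction and masses are not known exactly. Their poses are not given: they have to be found in the camera images.
- upper_cast: Cream plaster dental cast (60 mm wide, 59 mm long, 36 mm high), loose, 0.2 to 0.4 kg, standing teeth down on the green plate, with a blue round plate (54 mm across) and an upright blue grip block on its back. Origin: in the tooth plane (its flat underside), below the middle of the grip. The curved front of the arch points to its -x, the open back to +x; z up.
- parking_plate: Flat green glass plate, fixed, 120 mm square, 12 mm thick, on which the upper cast stands. Origin: centre of its underside.
- upper_grip (a point): A good place for the TCP: inside the blue grip block, 66 mm above the upper tooth plane. The block is 24 mm wide in y, 44 mm long in x and stands from 42 to 82 mm above the tooth plane (the blue round plate lies just below it, 36 to 42 mm): pinch it across y. Axes as the upper cast.
- upper_bite (a point): The upper cast's origin: centre of its tooth plane, the flat underside of its teeth.
- upper_front (a point): Point in the upper tooth plane 28 mm from upper_bite towards -x: the front teeth.
- lower_cast: Cream plaster dental cast (60 mm wide, 59 mm long, 36 mm high), teeth up, on a blue round plate (66 mm across, 6 mm thick) on the sprung plunger of the stand. It can only sink straight down: it starts to give at about 2 N, then takes about 1 N more per mm, 14 mm of travel, and springs back. Origin: underside of the blue plate, 42 mm below the tooth plane. Curved front to -x; z up.
- stand: Aluminium block, 84 mm square, fixed, carrying the lower cast. Its height differs from case to case: its top is 40 to 70 mm, the lower tooth plane 100 to 130 mm above the bench. Origin: on its upright middle axis, 40 mm below its top.
- lower_bite (a point): Centre of the lower cast's tooth plane (flat tops of its teeth); moves with the sprung cast; axes as the lower cast.
- lower_front (a point): Point in the lower tooth plane 28 mm from lower_bite towards -x: the front teeth.
- rack: Open wooden jar rack, fixed, 250 mm long in its x, 62 mm wide in its y, 45 mm high, floor 5 mm thick, between the parked upper cast and the stand. Either of those may be on the left. The jars in it reach 83 mm above the bench. Origin: centre of its underside.
- jar1: White jar with red cap, 42 mm across, 78 mm high, loose, standing in the rack. Origin: centre of its underside. Leave it alone.
- jar2: White jar with blue cap, 42 mm across, 78 mm high, loose, standing in the rack. Origin: centre of its underside. Leave it alone.
- jar3: White jar with red cap, 42 mm across, 78 mm high, loose, standing in the rack. Origin: centre of its underside. Leave it alone.
- flask: Amber bottle with white cap, 52 mm across, 120 mm high, loose, standing on the bench beyond the rack. Origin: centre of its underside. Leave it alone.
There are look-alikes about, which are no part of the job. Leave any yellow look-alike of the upper_cast alone.

How it is judged:
By the outcome, as a careful person would: the job done as asked, in the order asked, and still so for the second after the job is handed in, while the arm keeps its last pose, push and grip.
It also fails if it takes over 51 s, if anything falls off the work surface, if the arm or the gripper's body presses on something with over 40 N, if the wrist force passes 120 N, or if a joint passes its speed limit or range.

## Working session

There is one attempt and no reset: what is moved stays moved. The work goes in short steps, Python scripts to look and compute and a shell command to move; the robot and the scene stay as the last step left them, time stands still between calls to the robot, and variables do not carry over. Pictures are saved under pics/ and viewed, at most 10 in all, crops included, and the job is handed in when it is done.

```bash
mkdir -p pics
cat > h.py <<'E'
import numpy as np, cv2
from plant import ctrl, imaging
def grab(n):
    c=imaging.get_calibration(n); im,d=imaging.read_camera(n)
    f=im.shape[0]/2/np.tan(np.radians(c["fovy"])/2)
    return im,d,dict(f=f,cx=c["cx"],cy=c["cy"],R=np.array(c["R"]),t=np.array(c["t"]))
def cloud(d,c):
    v,u=np.indices(d.shape)
    p=np.stack([(u-c['cx'])/c['f']*d,(v-c['cy'])/c['f']*d,d],-1)
    X=(p-c['t'])@c['R']; X[d==0]=np.nan
    return X
def plane(u,v,z,c):
    r=c['R'].T@np.array([(u-c['cx'])/c['f'],(v-c['cy'])/c['f'],1.]); o=-c['R'].T@c['t']
    return o+r*(z-o[2])/r[2]
E
python3 - <<'E'
from h import *
s=ctrl.get_state(); print({k:np.round(v,3).tolist() for k,v in s.items()})
for n in("scene","side","wrist"):
    im,d,c=grab(n); cv2.imwrite(f"pics/{n}0.png",im); np.savez(f"{n}0.npz",im=im,d=d,**c)
    print(n,c['f'],np.round(-c['R'].T@c['t'],3),np.round(c['R'][2],2))
E
```

```text
{'time': 0.0, 'qpos': [1.145, 0.287, 1.578, 0.0, 1.279, -0.15], 'dq': [-0.002, -0.003, 0.001, -0.002, -0.001, -0.001], 'joint_efforts': [0.0, -40.598, -29.263, -0.0, 0.006, 0.0], 'eef_pos': [0.184, 0.649, 0.249], 'tcp_rot': [0.137, 0.991, -0.001, -0.0], 'contact_force': [0.296, 0.681, 0.498], 'wrist_torque': [0.019, 0.011, -0.033], 'finger_force': 0.0, 'opening': 0.999}
scene 533.4860859789012 [ 1.256 -0.5    0.877] [-0.58  0.46 -0.68]
side 497.67434251182124 [ 0.184 -0.93   0.879] [ 0.32  0.73 -0.6 ]
wrist 346.00562055555764 [0.117 0.667 0.373] [ 0.26 -0.08 -0.96]
```

View pics/scene0.png

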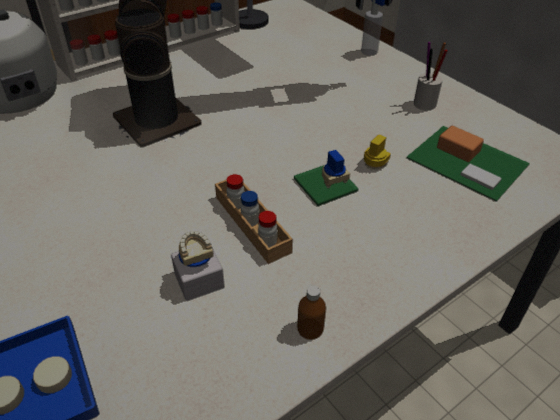

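View pics/side0.png

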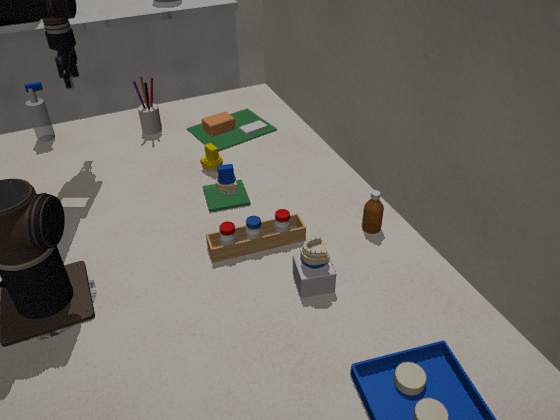

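The scene view shows the upper cast's blue grip at (335,160) on the green plate (325,183), the yellow look-alike at (377,150), the rack at (252,215), the lower cast at (196,248) and the flask at (312,315). The side view shows the same items: grip (226,173), rack (256,236), lower cast (315,255), flask (373,213).

Run:
```python
from h import *
for n,rois in (("scene",dict(grip=(320,145,352,185),plate=(290,160,360,205),low=(172,228,225,265),stand=(170,235,225,297),rack=(210,170,295,260),flask=(295,285,330,340),yel=(360,130,395,170))),
  ("side",dict(grip=(212,160,240,195),plate=(200,160,252,212),low=(295,235,332,272),stand=(290,235,338,297),rack=(204,205,308,260),flask=(360,188,386,236),yel=(198,140,226,170)))):
    z=np.load(n+"0.npz"); im,d=z['im'],z['d']; c={k:z[k] for k in('f','cx','cy','R','t')}
    X=cloud(d,c); hsv=cv2.cvtColor(im,cv2.COLOR_BGR2HSV); H,S,V=[hsv[...,i].astype(int) for i in range(3)]
    blue=(H>100)&(H<130)&(S>140)
    M=dict(grip=blue,plate=(H>50)&(H<85)&(S>80),low=(H>15)&(H<32)&(S>45)&(X[...,2]>.07),stand=(X[...,2]>.03)&(S<60),rack=(X[...,2]>.035)&(X[...,2]<.052)&(H<22)&(S>90),flask=(X[...,2]>.02),yel=(H>20)&(H<32)&(S>180))
    for k,(a,b,e,f) in rois.items():
        m=np.zeros(d.shape,bool); m[b:f,a:e]=1; m&=M[k]&(d>0)
        P=X[m]
        if len(P)<5: print(n,k,'none');continue
        q=np.percentile(P,[3,50,97],axis=0)
        print(n,k,len(P),np.round(q,3).tolist())
        zt=np.percentile(P[:,2],97)
        T=P[P[:,2]>zt-.006]
        r=cv2.minAreaRect((T[:,:2]*1000).astype(np.float32)); print('   top z',round(zt,4),'rect mm',np.round(r[0],1),np.round(r[1],1),round(r[2],1), 'n',len(T))
```

```text
scene grip 386 [[0.502, 0.201, 0.05], [0.529, 0.214, 0.072], [0.546, 0.233, 0.094]]
   top z 0.0939 rect mm [522.9 222.3] [24.3 45.2] 70.4 n 116
scene plate 1124 [[0.455, 0.145, 0.005], [0.53, 0.186, 0.01], [0.572, 0.248, 0.013]]
   top z 0.0134 rect mm [512.5 203.3] [116.8 122.1] 83.1 n 965
scene low 560 [[0.569, -0.236, 0.09], [0.604, -0.203, 0.104], [0.618, -0.183, 0.119]]
   top z 0.1188 rect mm [ 587.3 -204.1] [54.8 42.7] 77.1 n 90
scene stand 1488 [[0.555, -0.249, 0.033], [0.61, -0.215, 0.059], [0.635, -0.172, 0.12]]
   top z 0.1197 rect mm [ 587.3 -203.3] [55.9 43.2] 77.1 n 149
scene rack 569 [[0.394, -0.061, 0.036], [0.555, -0.043, 0.042], [0.642, 0.013, 0.046]]
   top z 0.0457 rect mm [517.8 -21.2] [ 63.9 254.4] 84.9 n 409
scene flask 1061 [[0.807, -0.119, 0.024], [0.831, -0.104, 0.076], [0.846, -0.08, 0.12]]
   top z 0.1195 rect mm [820.7 -93.8] [23.5 25. ] 71.9 n 134
scene yel 516 [[0.508, 0.336, 0.019], [0.534, 0.351, 0.041], [0.553, 0.384, 0.081]]
   top z 0.0813 rect mm [525.5 364.5] [23.3 44.6] 14.8 n 93
side grip 282 [[0.499, 0.202, 0.051], [0.518, 0.216, 0.074], [0.5
[... 263 characters left out ...]
 [0.581, -0.219, 0.106], [0.611, -0.184, 0.119]]
   top z 0.1189 rect mm [ 581.  -206.2] [53.  46.8] 81.9 n 80
side stand 1200 [[0.541, -0.249, 0.033], [0.575, -0.225, 0.061], [0.617, -0.168, 0.122]]
   top z 0.1217 rect mm [ 583.2 -202.3] [59.3 45.4] 78.2 n 170
side rack 647 [[0.392, -0.059, 0.036], [0.508, -0.043, 0.042], [0.637, 0.018, 0.047]]
   top z 0.0471 rect mm [515.3 -20.7] [ 69.  250.5] 84.9 n 381
side flask 605 [[0.794, -0.117, 0.023], [0.809, -0.104, 0.071], [0.833, -0.081, 0.12]]
   top z 0.1196 rect mm [818.  -91.8] [25.2 20.8] 60.3 n 57
side yel 351 [[0.492, 0.338, 0.021], [0.516, 0.352, 0.044], [0.543, 0.381, 0.084]]
   top z 0.0837 rect mm [522.6 365.2] [27.6 51. ] 8.8 n 64
```

```bash
python3 -m handwheel '[0.16,-0.22,0.02,0,0,0, 0.16,-0.22,0.02,0,0,0, 0.16,-0.22,0.02,0,0,0, 0.16,-0.22,0.02,0,0,0, 0.16,-0.22,0.02,0,0,0]' 1 40 
python3 -m handwheel '[0.16,-0.22,0.02,0,0,0, 0.16,-0.22,0.02,0,0,0, 0.16,-0.22,0.02,0,0,0, 0.16,-0.22,0.02,0,0,0, 0.16,-0.22,0.02,0,0,0]'
python3 -m handwheel '[0.16,-0.22,0,0,0,0, 0.16,-0.22,0,0,0,0, 0.16,-0.22,0,0,0,0, 0,0,0,0,0,0, 0,0,0,0,0,0]'
python3 - <<'E'
from h import *
im,d,c=grab("wrist"); cv2.imwrite("pics/wristU.png",im); np.savez("wristU.npz",im=im,d=d,**c)
E
```

```text
time: 0.57
eef_pos: [0.3042, 0.4828, 0.2647]
tcp_rot: [0.137, 0.991, -0.0, -0.0]
contact_force: [1.3, -0.3, -0.5]
opening: 0.999
finger_force: 0.0
time: 0.98
eef_pos: [0.4243, 0.3177, 0.28]
tcp_rot: [0.137, 0.991, 0.0, -0.0]
contact_force: [1.6, 0.5, -0.0]
opening: 1.002
finger_force: 0.0
time: 1.4
eef_pos: [0.4966, 0.2187, 0.2796]
tcp_rot: [0.14, 0.99, -0.0, -0.0]
contact_force: [-0.1, 0.4, -0.0]
opening: 1.001
finger_force: 0.0
```

View pics/wristU.png

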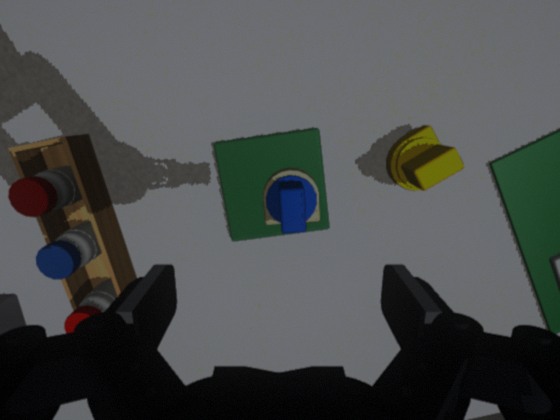

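The wrist view (image up = world −x) shows the grip at (292,205). The cast's rounded cream edge is at the top (290,172) and its square corners at the bottom (265..320,222), so its front points to −x.

```bash
cat > mu.py <<'E'
from h import *
z=np.load("wristU.npz"); im,d=z['im'],z['d']; c={k:z[k] for k in('f','cx','cy','R','t')}
X=cloud(d,c); hsv=cv2.cvtColor(im,cv2.COLOR_BGR2HSV); H,S,V=[hsv[...,i].astype(int) for i in range(3)]
roi=np.zeros(d.shape,bool); roi[140:245,205:335]=1
b=roi&(H>100)&(H<130)&(S>120)
print('zmax',np.percentile(X[b][:,2],[2,50,98]))
T=X[b&(X[...,2]>.088)]
r=cv2.minAreaRect((T[:,:2]*1000).astype(np.float32)); print('grip top',r,len(T),np.median(T[:,2]))
D=X[b&(X[...,2]<.062)&(X[...,2]>.045)]; A=np.c_[2*D[:,:2],np.ones(len(D))]
print('disc z',np.median(D[:,2]),cv2.minEnclosingCircle((D[:,:2]*1000).astype(np.float32)))
C=X[roi&(H>10)&(H<35)&(S>20)&(S<140)&(X[...,2]>.03)]
print('cream',len(C),cv2.minAreaRect((C[:,:2]*1000).astype(np.float32)),np.median(C[:,2]))
E
python3 mu.py
```

```text
zmax [nan nan nan]
grip top ((519.7852172851562, 224.55162048339844), (23.89113426208496, 43.19025421142578), 77.97090148925781) 1138 0.09371353405459715
disc z 0.05401362962888016 ((519.9096069335938, 224.61187744140625), 26.593463897705078)
cream 454 ((517.3726806640625, 225.25592041015625), (59.10606002807617, 57.93306350708008), 77.00331115722656) 0.0475290774999148
```

```bash
python3 -m handwheel '[0.02,-0.27,0,0,0,0, 0.02,-0.27,0,0,0,0, 0.02,-0.27,0,0,0,0, 0.02,-0.27,0,0,0,0, 0.02,-0.27,0,0,0,0]'
python3 -m handwheel '[0.02,-0.27,0,0,0,0, 0.02,-0.27,0,0,0,0, 0.02,-0.27,0,0,0,0, 0.02,-0.27,0,0,0,0, 0.02,-0.27,0,0,0,0]'
python3 -m handwheel '[0.2,0,0,0,0,0, 0,0,0,0,0,0, 0,0,0,0,0,0, 0,0,0,0,0,0]'
python3 - <<'E'
from h import *
im,d,c=grab("wrist"); cv2.imwrite("pics/wristL.png",im); np.savez("wristL.npz",im=im,d=d,**c)
E
```

```text
time: 1.87
eef_pos: [0.5101, 0.0183, 0.28]
tcp_rot: [0.136, 0.991, 0.0, 0.0]
contact_force: [1.2, 0.2, 0.4]
opening: 0.997
finger_force: 0.0
time: 2.28
eef_pos: [0.5259, -0.1844, 0.28]
tcp_rot: [0.136, 0.991, 0.0, 0.0]
contact_force: [-0.5, -0.1, 0.2]
opening: 0.996
finger_force: 0.0
time: 2.62
eef_pos: [0.5557, -0.1826, 0.2796]
tcp_rot: [0.136, 0.991, 0.0, -0.001]
contact_force: [0.4, -0.1, -0.2]
opening: 0.999
finger_force: 0.0
```

View pics/wristL.png

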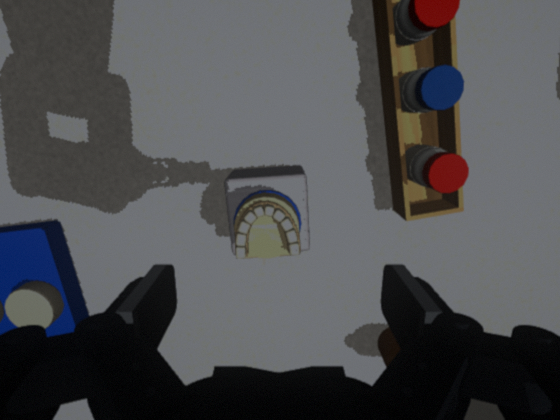

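The wrist view shows the lower cast with its front arc at the top (267,205) and open back at the bottom (267,255), so its front also points to −x. The stand top spans about (228..310,170..255).

```bash
cat > ml.py <<'E'
from h import *
z=np.load("wristL.npz"); im,d=z['im'],z['d']; c={k:z[k] for k in('f','cx','cy','R','t')}
X=cloud(d,c); hsv=cv2.cvtColor(im,cv2.COLOR_BGR2HSV); H,S,V=[hsv[...,i].astype(int) for i in range(3)]
roi=np.zeros(d.shape,bool); roi[155:275,215:325]=1
Z=np.where(roi,X[...,2],-1); Z=np.nan_to_num(Z,nan=-1)
h,e=np.histogram(Z[Z>.03],bins=np.arange(.03,.13,.003)); print([(round(a,3),int(b)) for a,b in zip(e,h)])
zt=np.percentile(Z[Z>.09],95); print('zt',zt)
R=lambda P:cv2.minAreaRect((P[:,:2]*1000).astype(np.float32))
for lo in(.003,.006,.012): print('teeth',lo,R(X[Z>zt-lo]),(Z>zt-lo).sum())
T=X[Z>zt-.006][:,:2]; print('sat of teeth',np.percentile(S[Z>zt-.006],[5,50,95]))
# symmetry axis: yaw & lateral offset minimising mismatch of the outline from mirror
from scipy.spatial import cKDTree
best=[]
for a in np.radians(np.arange(-30,10,.5)):
    ax=np.array([np.cos(a),np.sin(a)]);n=np.array([-ax[1],ax[0]]); s=T@n
    for o in np.arange(-.006,.0061,.0005)+(s.min()+s.max())/2:
        M=T-2*((T@n-o)[:,None])*n
        best.append((cKDTree(T).query(M)[0].mean(),np.degrees(a),o))
best.sort(); print('sym',best[:4])
a=np.radians(best[0][1]);ax=np.array([np.cos(a),np.sin(a)]);n=np.array([-ax[1],ax[0]])
q=T@ax; print('front along',q.min(),'back',q.max(),'lateral',np.ptp(T@n), 'bite(front+28):',ax*(q.min()+.028)+n*best[0][2])
zs=e[:-1][(e[:-1]<.075)][np.argmax(h[e[:-1]<.075])]
st=(Z>zs-.002)&(Z<zs+.005)&(S<70); print('stand',zs,R(X[st]),np.median(Z[st]))
b=(H>100)&(H<130)&(S>120)&(Z>.05); print('blue',b.sum(),np.median(Z[b]) if b.sum() else 0)
if b.sum()>20:
    D=X[b][:,:2];A=np.c_[2*D,np.ones(len(D))]; D=D[np.linalg.norm(D-D.mean(0),axis=1)>0]; print(cv2.minEnclosingCircle((D*1000).astype(np.float32)))
g=cv2.resize(im[155:275,215:325],None,fx=5,fy=5,interpolation=2); cv2.imwrite("pics/cropL.png",g)
E
python3 ml.py
```

```text
[(np.float64(0.03), 29), (np.float64(0.033), 38), (np.float64(0.036), 28), (np.float64(0.039), 40), (np.float64(0.042), 40), (np.float64(0.045), 34), (np.float64(0.048), 37), (np.float64(0.051), 44), (np.float64(0.054), 53), (np.float64(0.057), 404), (np.float64(0.06), 2001), (np.float64(0.063), 12), (np.float64(0.066), 0), (np.float64(0.069), 0), (np.float64(0.072), 0), (np.float64(0.075), 0), (np.float64(0.078), 7), (np.float64(0.081), 51), (np.float64(0.084), 203), (np.float64(0.087), 32), (np.float64(0.09), 37), (np.float64(0.093), 43), (np.float64(0.096), 37), (np.float64(0.099), 51), (np.float64(0.102), 725), (np.float64(0.105), 1129), (np.float64(0.108), 124), (np.float64(0.111), 319), (np.float64(0.114), 75), (np.float64(0.117), 236), (np.float64(0.12), 920), (np.float64(0.123), 5), (np.float64(0.126), 0)]
zt 0.1216471495409603
teeth 0.003 ((582.9379272460938, -202.8612060546875), (56.406185150146484, 46.07333755493164), 78.01361846923828) 1104
teeth 0.006 ((582.6759033203125, -202.80557250976562), (56.406185150146484, 46.60898971557617), 78.01361846923828) 1193
teeth 0.012 (
[... 170 characters left out ...]
np.float64(-11.5), np.float64(-0.08271608036837874)), (np.float64(0.0003688182888265955), np.float64(-12.000000000000002), np.float64(-0.07722446774479766)), (np.float64(0.0003812033226690326), np.float64(-12.5), np.float64(-0.07172697417901114)), (np.float64(0.00038595494900753926), np.float64(-11.0), np.float64(-0.08770139384219144))]
front along 0.5880742992852197 back 0.6349073039109736 lateral 0.056373537927037566 bite(front+28): [ 0.58721549 -0.20388099]
stand 0.060000000000000026 ((586.1201171875, -203.52340698242188), (83.5894546508789, 82.8277587890625), 78.14019012451172) 0.06104278783771849
blue 185 0.08508697343999916
((583.0436401367188, -201.97903442382812), 31.820863723754883)
```

View pics/cropL.png

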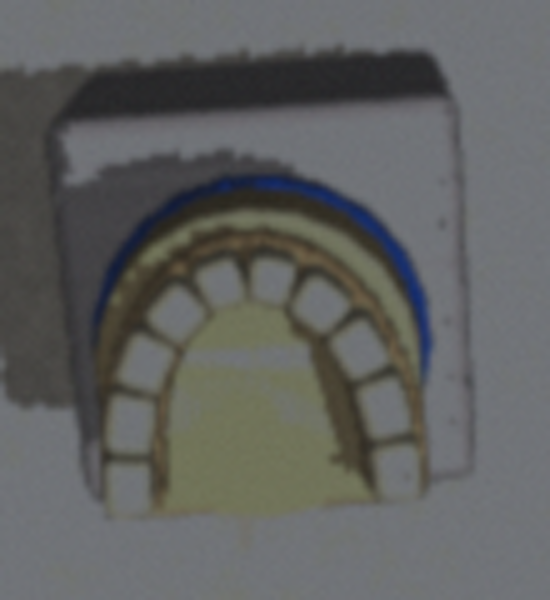

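Both casts have yaw ≈ −12° with fronts to −x. The grip is at (0.5198, 0.2246), so TCP z is about 0.078. Lower bite is at (0.5864, −0.2036, 0.121). Next I return over the upper cast.

```bash
python3 -m handwheel '[-0.02,0.27,0,0,0,0.02, -0.02,0.27,0,0,0,0.02, -0.02,0.27,0,0,0,0, -0.02,0.27,0,0,0,0, -0.02,0.27,0,0,0,0]' 
python3 -m handwheel '[-0.02,0.27,0,0,0,0, -0.02,0.27,0,0,0,0, -0.02,0.27,0,0,0,0, -0.02,0.27,0,0,0,0, -0.02,0.27,0,0,0,0]'
python3 -m handwheel '[-0.04,0.015,-0.2,0,0,0, 0,0,-0.25,0,0,0, 0,0,-0.25,0,0,0, 0,0,0,0,0,0, 0,0,0,0,0,0]'
python3 - <<'E'
from h import *
im,d,c=grab("wrist"); cv2.imwrite("pics/wristU2.png",im); np.savez("wristU2.npz",im=im,d=d,**c)
s=ctrl.get_state(); p=np.array(s['eef_pos']); a=np.array(s['tcp_rot']); print(p,2*np.degrees(np.arctan2(a[1],a[0]))-90)
X=cloud(d,c); hsv=cv2.cvtColor(im,cv2.COLOR_BGR2HSV); H,S=hsv[...,0],hsv[...,1]
T=X[(H>100)&(H<130)&(S>120)&(X[...,2]>.088)&(X[...,2]<.1)&(np.hypot(X[...,0]-.52,X[...,1]-.225)<.04)]
print(cv2.minAreaRect((T[:,:2]*1000).astype(np.float32)),len(T),np.median(T[:,2]))
E
```

```text
time: 3.08
eef_pos: [0.5393, 0.0211, 0.2806]
tcp_rot: [0.105, 0.994, 0.0, 0.0]
contact_force: [0.4, 0.9, 0.2]
opening: 0.996
finger_force: 0.0
time: 3.5
eef_pos: [0.5237, 0.2235, 0.2807]
tcp_rot: [0.105, 0.994, 0.0, 0.001]
contact_force: [0.1, 0.4, 0.4]
opening: 0.999
finger_force: 0.0
time: 3.92
eef_pos: [0.5173, 0.2233, 0.1734]
tcp_rot: [0.105, 0.994, -0.001, -0.002]
contact_force: [0.6, 0.7, 0.1]
opening: 1.001
finger_force: 0.0
[0.51942129 0.22339949 0.1762231 ] 77.86898904064421
((519.4924926757812, 224.5596160888672), (23.68549919128418, 43.09458541870117), 78.41326904296875) 2489 0.09374733809222016
```

View pics/wristU2.png

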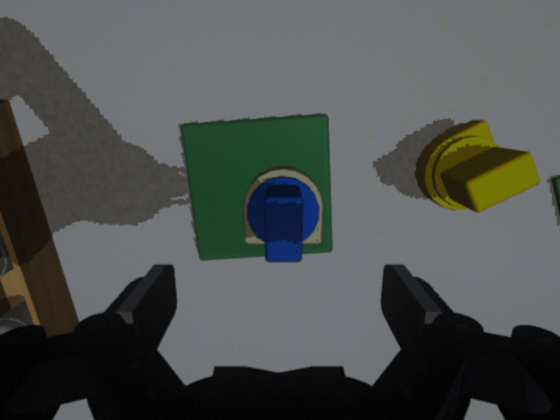

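This view confirms the grip centred at (283,220) image, matching the earlier position. I descend and grip.

```bash
python3 -m handwheel '[0,0.008,-0.2,0,0,0, 0,0,-0.2,0,0,0, 0,0,-0.15,0,0,0, 0,0,-0.06,0,0,0, 0,0,0,0,0,0]'
python3 -m handwheel '[0,0,-0.03,0,0,0, 0,0,0,0,0,0, 0,0,0,0,0,0]'
```

```text
time: 4.38
eef_pos: [0.5199, 0.2239, 0.0839]
tcp_rot: [0.106, 0.994, -0.0, -0.0]
contact_force: [0.3, -0.1, 0.1]
opening: 0.996
finger_force: 0.0
time: 4.63
eef_pos: [0.5213, 0.2243, 0.0812]
tcp_rot: [0.106, 0.994, 0.001, 0.002]
contact_force: [-0.1, -0.1, -0.5]
opening: 0.999
finger_force: 0.0
```

```bash
python3 -m handwheel '[0,0,0,0,0,0, 0,0,0,0,0,0, 0,0,0,0,0,0, 0,0,0,0,0,0, 0,0,0,0,0,0]' 0 60
python3 -m handwheel '[0,0,0,0,0,0, 0,0,0,0,0,0, 0,0,0,0,0,0, 0,0,0,0,0,0, 0,0,0,0,0,0]'
python3 -m handwheel '[0,0,0,0,0,0, 0,0,0,0,0,0]'
```

```text
time: 5.05
eef_pos: [0.5199, 0.224, 0.0792]
tcp_rot: [0.106, 0.994, 0.0, 0.0]
contact_force: [0.4, 3.2, 2.0]
opening: 0.299
finger_force: 2.1
time: 5.47
eef_pos: [0.5199, 0.2241, 0.0792]
tcp_rot: [0.106, 0.994, 0.0, 0.0]
contact_force: [-0.6, 1.6, 0.9]
opening: 0.274
finger_force: 62.6
time: 5.63
eef_pos: [0.5199, 0.2241, 0.0792]
tcp_rot: [0.106, 0.994, 0.0, 0.0]
contact_force: [0.4, 1.2, 0.9]
opening: 0.276
finger_force: 62.7
```

```bash
python3 -m handwheel '[0,0,0.05,0,0,0, 0,0,0.1,0,0,0, 0,0,0.15,0,0,0, 0,0,0.2,0,0,0, 0,0,0.2,0,0,0]'
python3 -m handwheel '[0,0,0.15,0,0,0, 0,0,0.1,0,0,0, 0,0,0,0,0,0, 0,0,0,0,0,0, 0,0,0,0,0,0]'
python3 - <<'E'
from h import *
s=ctrl.get_state(); print(s['eef_pos'],s['tcp_rot'],s['contact_force'],s['wrist_torque'])
E
```

```text
time: 6.05
eef_pos: [0.518, 0.2232, 0.183]
tcp_rot: [0.106, 0.994, -0.001, -0.002]
contact_force: [0.6, 0.5, -3.8]
opening: 0.275
finger_force: 61.9
time: 6.47
eef_pos: [0.5185, 0.2235, 0.2192]
tcp_rot: [0.106, 0.994, -0.001, -0.002]
contact_force: [0.1, 0.4, -3.0]
opening: 0.269
finger_force: 62.2
[0.51845123 0.22346876 0.2192256 ] [ 1.06309767e-01  9.94330855e-01 -8.16467167e-04 -1.92787220e-03] [ 0.10262548  0.4340726  -3.04919122] [0.02325691 0.02853049 0.00801431]
```

```bash
python3 -m handwheel '[0,-0.1,0,0,0,0, 0,-0.15,0,0,0,0, 0.035,-0.2,0,0,0,0, 0.035,-0.2,0,0,0,0, 0.035,-0.2,0,0,0,0]'
python3 -m handwheel '[0.035,-0.2,0,0,0,0, 0.035,-0.2,0,0,0,0, 0.035,-0.2,0,0,0,0, 0.035,-0.2,0,0,0,0, 0.035,-0.2,0,0,0,0]'
python3 -m handwheel '[0.035,-0.2,0,0,0,0, 0.035,-0.2,0,0,0,0, 0.035,-0.2,0,0,0,0, 0.035,-0.2,0,0,0,0, 0.03,-0.12,0,0,0,0]'
python3 -m handwheel '[0,-0.08,0,0,0,0, 0,0,0,0,0,0, 0,0,0,0,0,0, 0,0,0,0,0,0, 0,0,0,0,0,0]'
python3 - <<'E'
from h import *
for n in("scene","side","wrist"):
    im,d,c=grab(n); cv2.imwrite(f"pics/{n}1.png",im); np.savez(f"{n}1.npz",im=im,d=d,**c)
s=ctrl.get_state(); print(s['eef_pos'],s['tcp_rot'],s['contact_force'])
a=cv2.imread("pics/scene1.png")[180:300,130:270]; b=cv2.imread("pics/side1.png")[180:300,245:385]; w=cv2.imread("pics/wrist1.png")[130:270,200:340]
g=np.vstack([np.hstack([cv2.resize(a,(400,343)),cv2.resize(b,(400,343))])]); cv2.imwrite("pics/m1.png",np.vstack([g,np.hstack([cv2.resize(w,(250,250)),np.zeros((250,550,3),np.uint8)])]))
E
```

```text
time: 6.88
eef_pos: [0.534, 0.0953, 0.2186]
tcp_rot: [0.106, 0.994, -0.0, -0.003]
contact_force: [1.1, -0.5, -3.4]
opening: 0.269
finger_force: 62.2
time: 7.3
eef_pos: [0.5604, -0.0548, 0.2186]
tcp_rot: [0.106, 0.994, 0.0, -0.003]
contact_force: [0.1, -0.0, -3.3]
opening: 0.27
finger_force: 62.2
time: 7.72
eef_pos: [0.5862, -0.1941, 0.2185]
tcp_rot: [0.107, 0.994, 0.0, -0.002]
contact_force: [1.2, -0.1, -3.2]
opening: 0.272
finger_force: 62.1
time: 8.13
eef_pos: [0.5871, -0.2019, 0.2213]
tcp_rot: [0.105, 0.994, 0.0, -0.0]
contact_force: [-0.1, 1.4, -2.7]
opening: 0.27
finger_force: 62.1
[ 0.58733662 -0.20239613  0.22173729] [1.05558411e-01 9.94413099e-01 4.38096843e-05 8.84367522e-05] [ 0.46379275 -0.38417226 -2.84788207]
```

View pics/m1.png

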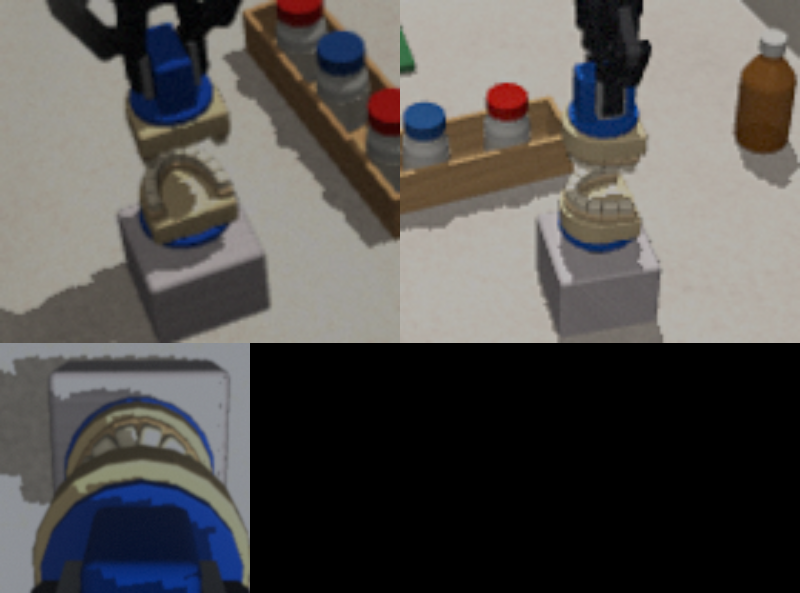

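The crops show the upper cast held level above the lower one, fronts aligned in both views, with the rack, jars and flask undisturbed. I'll check the relative offset numerically using the front arcs of the two casts.

```bash
cat > rel.py <<'E'
from h import *; import sys
from scipy.optimize import least_squares
z=np.load(sys.argv[1]); im,d=z['im'],z['d']; c={k:z[k] for k in('f','cx','cy','R','t')}
X=cloud(d,c); hsv=cv2.cvtColor(im,cv2.COLOR_BGR2HSV); H,S=hsv[...,0],hsv[...,1]
blue=(H>100)&(H<130)&(S>110); near=np.hypot(X[...,0]-.586,X[...,1]+.204)<.05
def fit(m,r,nm):
    P=X[m]; zz=np.median(P[:,2]); ang=np.degrees(np.arctan2(P[:,1]+.204,P[:,0]-.586))%360
    E=[]
    for a in range(125,232,4):                      # outermost point per front sector
        Q=P[(ang>=a)&(ang<a+4)]
        if len(Q)>1: E.append(Q[np.argmax(np.hypot(Q[:,0]-.586,Q[:,1]+.204)),:2])
    E=np.array(E); s=least_squares(lambda p:np.hypot(*(E-p).T)-r,[.586,-.204],loss='soft_l1',f_scale=.001)
    print(nm,'z',round(zz,4),'n',len(E),'centre',np.round(s.x,4),'rms mm',1e3*np.sqrt(np.mean(s.fun**2)))
zt=X[...,2]
for nm,lo,hi,r in(('upper disc',float(sys.argv[2])+.036,float(sys.argv[2])+.048,.027),('lower disc',.060,.092,.033)): fit(blue&near&(zt>lo)&(zt<hi),r,nm)
cre=(H>10)&(H<35)&near
b=float(sys.argv[2])
for nm,lo,hi in(('upper base',b+.025,b+.04),('lower base',.088,.108),('lower teeth',.117,.125)):
    P=X[cre&(zt>lo)&(zt<hi)] if 'teeth' not in nm else X[near&(zt>lo)&(zt<hi)]
    ax=np.array([np.cos(np.radians(-12)),np.sin(np.radians(-12))]); n=np.array([-ax[1],ax[0]])
    q=(P[:,:2]-[.586,-.204])@np.c_[ax,n]*1e3; k=np.abs(q[:,1])<4
    print(nm,len(P),'front mm',round(np.percentile(q[k,0],2),1) if k.any() else None,'lat',np.round(np.percentile(q[:,1],[1,99]),1),'z',np.round(np.percentile(P[:,2],[50,95]),4))
E
python3 rel.py wrist1.npz 0.1545
python3 - <<'E'
from h import *
for n in("scene","side"):
    z=np.load(n+"1.npz"); im,d=z['im'],z['d']; c={k:z[k] for k in('f','cx','cy','R','t')}
    X=cloud(d,c);hsv=cv2.cvtColor(im,cv2.COLOR_BGR2HSV);H,S=hsv[...,0],hsv[...,1]
    near=np.hypot(X[...,0]-.586,X[...,1]+.204)<.06
    P=X[near&(H>100)&(H<130)&(S>140)&(X[...,2]>.12)]; C=X[near&(H>12)&(H<35)&(S>40)&(X[...,2]>.135)]
    print(n,'grip top z',np.percentile(P[:,2],[50,97]),'cream z',np.percentile(C[:,2],[2,5,95]))
E
```

```text
upper disc z 0.1964 n 27 centre [ 0.5873 -0.203 ] rms mm 0.1796038194343331
lower disc z 0.0851 n 27 centre [ 0.5871 -0.2036] rms mm 0.16190335477592516
upper base 1777 front mm -31.0 lat [-28.   30.4] z [0.1899 0.1912]
lower base 666 front mm -31.3 lat [-28.1  27.2] z [0.1048 0.1063]
lower teeth 455 front mm -26.5 lat [-19.2  17.3] z [0.1207 0.1222]
scene grip top z [0.22472728 0.35745123] cream z [0.17338625 0.1803569  0.49582032]
side grip top z [0.21049602 0.36010936] cream z [0.16069349 0.1682982  0.49847013]
```

Offset is only (0.2, 0.6) mm and the gap is 33 mm. I correct y slightly and lower to about 4 mm above contact.

```bash
python3 -m handwheel '[0,-0.004,-0.04,0,0,0, 0,0,-0.06,0,0,0, 0,0,-0.06,0,0,0, 0,0,-0.03,0,0,0, 0,0,0,0,0,0]'
python3 -m handwheel '[0,0,0,0,0,0, 0,0,0,0,0,0, 0,0,0,0,0,0]'
python3 - <<'E'
from h import *
im,d,c=grab("wrist"); np.savez("wrist2.npz",im=im,d=d,**c)
for n in range(3):
  s=ctrl.get_state(); print(s['eef_pos'],s['tcp_rot'],s['contact_force'])
E
python3 rel.py wrist2.npz 0.126
```

```text
time: 8.7
eef_pos: [0.586, -0.2036, 0.1901]
tcp_rot: [0.106, 0.994, 0.001, -0.002]
contact_force: [-0.1, 0.2, -4.6]
opening: 0.271
finger_force: 62.0
time: 8.95
eef_pos: [0.5876, -0.2044, 0.1936]
tcp_rot: [0.106, 0.994, -0.0, 0.001]
contact_force: [1.1, -0.1, -3.4]
opening: 0.274
finger_force: 62.0
[ 0.58762676 -0.20440444  0.19371299] [ 1.06324215e-01  9.94331328e-01 -2.26034100e-04  5.65758430e-04] [-0.18374647 -0.20219452 -3.35766106]
[ 0.58762676 -0.20440444  0.19371299] [ 1.06324215e-01  9.94331328e-01 -2.26034100e-04  5.65758430e-04] [-0.18374647 -0.20219452 -3.35766106]
[ 0.58762676 -0.20440444  0.19371299] [ 1.06324215e-01  9.94331328e-01 -2.26034100e-04  5.65758430e-04] [-0.18374647 -0.20219452 -3.35766106]
upper disc z 0.1683 n 27 centre [ 0.5876 -0.2052] rms mm 0.15796473658385138
lower disc z 0.0851 n 27 centre [ 0.587  -0.2038] rms mm 0.16058446159902515
upper base 1810 front mm -30.2 lat [-30.1  28.3] z [0.1618 0.1631]
lower base 788 front mm -31.4 lat [-26.2  27.1] z [0.1047 0.1061]
lower teeth 122 front mm -26.5 lat [-8.3 15. ] z [0.1199 0.1216]
```

```bash
python3 -m handwheel '[-0.004,0.009,-0.01,0,0,0, 0,0,0,0,0,0, 0,0,0,0,0,0, 0,0,0,0,0,0, 0,0,0,0,0,0]'
python3 -m handwheel '[0,0,-0.005,0,0,0, 0,0,0,0,0,0, 0,0,0,0,0,0, 0,0,0,0,0,0]'
python3 -m handwheel '[0,0,-0.005,0,0,0, 0,0,0,0,0,0, 0,0,0,0,0,0, 0,0,0,0,0,0]'
```

```text
time: 9.42
eef_pos: [0.5867, -0.2028, 0.1916]
tcp_rot: [0.106, 0.994, -0.0, 0.0]
contact_force: [0.4, 2.0, -4.3]
opening: 0.272
finger_force: 62.0
time: 9.75
eef_pos: [0.5867, -0.2028, 0.1907]
tcp_rot: [0.106, 0.994, 0.0, -0.0]
contact_force: [0.6, -0.0, -3.3]
opening: 0.27
finger_force: 62.0
time: 10.08
eef_pos: [0.5867, -0.2028, 0.19]
tcp_rot: [0.106, 0.994, 0.0, -0.0]
contact_force: [-0.5, 0.8, -3.2]
opening: 0.274
finger_force: 62.0
```

```bash
python3 -m handwheel '[0,0,-0.004,0,0,0, 0,0,0,0,0,0, 0,0,0,0,0,0]' | grep -E "eef|contact"
python3 -m handwheel '[0,0,-0.003,0,0,0, 0,0,0,0,0,0, 0,0,0,0,0,0]'| grep -E "eef|contact"
python3 -m handwheel '[0,0,-0.003,0,0,0, 0,0,0,0,0,0, 0,0,0,0,0,0]'| grep -E "eef|contact"
```

```text
eef_pos: [0.5866, -0.2028, 0.1893]
contact_force: [0.1, 0.7, -3.1]
eef_pos: [0.5866, -0.2028, 0.1889]
contact_force: [0.4, -0.1, -3.1]
eef_pos: [0.5867, -0.2028, 0.1886]
contact_force: [0.1, 0.3, -2.9]
```

```bash
python3 - <<'E'
from h import *
im,d,c=grab("wrist"); np.savez("wrist3.npz",im=im,d=d,**c)
s=ctrl.get_state(); print(s['eef_pos'],s['contact_force'])
E
python3 rel.py wrist3.npz 0.121 | head -2
python3 -m handwheel '[0,0,-0.003,0,0,0, 0,0,0,0,0,0, 0,0,0,0,0,0]' | grep -E "eef|contact"
python3 -m handwheel '[0,0,-0.003,0,0,0, 0,0,0,0,0,0, 0,0,0,0,0,0]' | grep -E "eef|contact"
```

```text
[ 0.58670407 -0.20282511  0.18855747] [ 0.3943337   0.69764652 -2.9909767 ]
upper disc z 0.1633 n 27 centre [ 0.5867 -0.2036] rms mm 0.19124035711806334
lower disc z 0.085 n 27 centre [ 0.5869 -0.2037] rms mm 0.1781519086925323
eef_pos: [0.5868, -0.2028, 0.1885]
contact_force: [-1.3, 0.3, -1.6]
eef_pos: [0.5868, -0.2028, 0.1879]
contact_force: [-0.8, 0.5, -0.1]
```

```bash
python3 -m handwheel '[0,0,0,0,0,0, 0,0,0,0,0,0, 0,0,0,0,0,0, 0,0,0,0,0,0]' | grep -E "eef|contact|rot"
python3 - <<'E'
from h import *
im,d,c=grab("side"); np.savez("side2.npz",im=im); im2,d2,c2=grab("scene")
s=ctrl.get_state(); print(s['contact_force'],s['wrist_torque'])
cv2.imwrite("pics/m2.png",np.hstack([cv2.resize(im2[190:300,140:260],(400,367)),cv2.resize(im[190:300,255:375],(400,367))]))
E
```

```text
eef_pos: [0.5868, -0.2028, 0.1877]
tcp_rot: [0.106, 0.994, -0.0, 0.0]
contact_force: [-0.8, 0.4, -0.3]
[-0.03554365  0.31783547 -0.89848706] [ 0.08806565  0.10328358 -0.02775787]
```

View pics/m2.png

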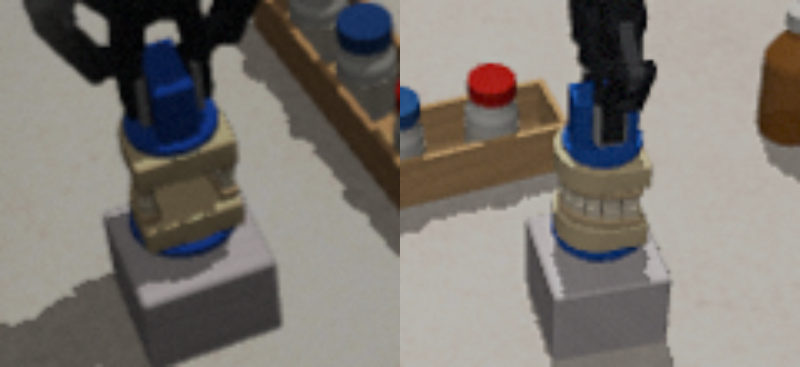

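The rows of teeth meet, flush and aligned in both views, with about 2.5 N of contact force. Now I raise it straight up.

```bash
python3 -m handwheel '[0,0,0.012,0,0,0, 0,0,0.015,0,0,0, 0,0,0.015,0,0,0, 0,0,0.015,0,0,0, 0,0,0.01,0,0,0]' | grep -E "eef|contact"
python3 -m handwheel '[0,0,0.005,0,0,0, 0,0,0,0,0,0, 0,0,0,0,0,0, 0,0,0,0,0,0, 0,0,0,0,0,0]' | grep -E "eef|contact"
python3 -m handwheel '[0,0,0,0,0,0, 0,0,0,0,0,0, 0,0,0,0,0,0, 0,0,0,0,0,0, 0,0,0,0,0,0]' | grep -E "time|eef|contact|rot"
python3 - <<'E'
from h import *
im,d,c=grab("wrist"); np.savez("wrist4.npz",im=im,d=d,**c)
E
python3 rel.py wrist4.npz 0.131 | head -2
```

```text
eef_pos: [0.5866, -0.2028, 0.1977]
contact_force: [0.6, 0.4, -2.8]
eef_pos: [0.5866, -0.2028, 0.1982]
contact_force: [1.1, 0.4, -2.6]
time: 13.07
eef_pos: [0.5867, -0.2028, 0.1984]
tcp_rot: [0.106, 0.994, 0.0, 0.0]
contact_force: [0.6, 0.5, -2.6]
upper disc z 0.1732 n 27 centre [ 0.5866 -0.2036] rms mm 0.18394307716452798
lower disc z 0.085 n 27 centre [ 0.5869 -0.2037] rms mm 0.1707843642704347
```

The gap is 10 mm, lateral offset is 0.3 mm or less, and the cast is steady and level.

```bash
python3 -c "
from plant import ctrl
print(ctrl.sign_off())"
```

```text
the job is handed in; nothing more can be done
None
```

The job is handed in: the upper cast met the lower teeth at about 2.5 N, and is now held steady and level, lined up within about 0.3 mm, with about 10 mm of clear air between the teeth.

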